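Log a bearing ball on the bench scale, then turn its dish to the parts bin

ROBOT

A 6-joint arm with a two-finger parallel gripper is mounted at the origin on the work surface. World frame = base frame: x ahead of the robot, y to its left, z up, the work surface at z = 0. Lengths are in m, angles in rad, forces in N, time in s.
With the tool pointing down it reaches from about 0.375 to 0.9 m from the base axis. Payload 3.1 kg.
Tool frame: the origin (TCP) lies on the centre line of the jaws, within the pads' length; the fingertips stand 25 mm ahead of it and the grasp point (between the pads) lies 6 mm ahead of it (manip.tips_ahead is the distance from the TCP to the fingertips, in m); z points along the fingers, y is the direction in which the jaws open and shut (so a half turn about z gives the same grasp; the last joint's range is limited). The gripper opens to 85 mm and grips with 20 to 120 N. Pads are 22 mm wide; open, the fingers measure 114 mm over their backs; the gripper's body (76 mm by 85 mm) begins 54 mm behind the grasp point. The pads swing forward as they close: fully open they stand 13 mm farther back than shut.
Start: joints at [-1.423, 0.527, 1.433, -0, 1.181, -0.178], TCP at [0.2, -0.592, 0.256] pointing down, gripper open.
Joint ranges: [-3.08, 3.08], [-0.75, 2.2], [0.22, 2.44], [-1.43, 4.57], [0, 2.65], [-2.85, 2.85]. Speed limits (rad/s): [2.79, 2.79, 3.14, 3.14, 3.14, 3.14].

INTERFACE

Orientations are given as a unit quaternion [x, y, z, w].
In Python, from station import manip gives the robot as it stands.
- The arm moves only by the tool play_rows, never from a script. Its argument "steps" is a list that holds one entry, the list of rows, each a list of 6 numbers: the shift along the tool's x, y, z in m, then the turn, a rotation vector about the tool's x, y, z in degrees. In form: [[[x, y, z, rx, ry, rz], ...]]. A call has 1 to 10 rows; each row shifts and turns the commanded pose from where the row before left it, along the tool's axes as they then stand; what a row does not reach is not made up. A row lasts 1/8 s, in which the tool goes at most 62.5 mm and 10.7 degrees, less where a joint would pass 70% of its speed; a pose out of reach is approached as far as the arm can. A call is refused whole if a number of a shift passes 0.0625 or a number of a turn 10.7, either way. A call with a gripper value outside its range is refused whole. "fingers" is the opening, from 0 (shut) to 1 (fully open), set as the call begins (left out, the last holds). The fingers move at their own pace and stop on an object; "squeeze" is the grip in N (left out, the last holds). Time passes only in rows, so rows that do not move let the fingers close. It gives the time, the measured TCP pose, the force and the opening at its end, in the units of the state.
- manip.sense(): the state, without advancing time (a new reading comes with each control period).
- manip.snapshot(name): name is "scene" or "top" or "wrist"; returns a dict with "img" (420x560x3 uint8, red, green, blue), "K" (3x3 intrinsics, pixels), "k1" (the pictures are not rectified: a ray, as slopes to the right and down, at radius r is drawn at 1 + k1 r^2 times it, then the intrinsics apply), "world_from_camera" (4x4, takes a point from camera to world coordinates). Camera axes: x right, y down, z forward; pixel columns grow to the right and rows downward; lengths in m; the calibration is good to about 2 mm. A picture is of the moment at which its call begins. There is no depth.
- manip.sign_off(): hands the job in, once; it reports no verdict.
Trained networks look in a picture, given as the dict that the camera call returned (one of the last four; its "shot" number tells which), for a name from the list of things; names that differ only in an ending like _2 or _b are one class to them, and where a whole thing is asked for, a point or a joint stands for the part that bears it (a point fixed in the world has none). Each returns a list of dicts, best first, with "score" (0 to 1); they miss things now and then, are a little off and sometimes report something else, mostly with a low value. They report only what shows in the picture. A call takes as long as a camera call.
- manip.regions_of(label, picture): "pixels" (420x560 bool, what is visible of it) and "rect" ([left, top, right, bottom] in pixels, round what is visible of it).
- manip.pinpoint(label, picture): "point" ([column, row] in pixels: a listed point, or the origin of a listed thing).
The state is a dict: "t": time; "q": joint angles; "qd": joint speeds; "tau": joint torques, N m; "tcp_pos": TCP position; "tool_rot": TCP orientation; "force": force on the tool from outside, world axes, zero at the start; "ft_torque": the same for the moment, N m; "finger_gap": opening from 0.0 (shut) to 1.0 (fully open).
Only numpy, scipy, OpenCV 4.12 (cv2) and the standard library are available. Lean on these libraries where they do the work, as an engineer would, in place of code of your own. Each camera call takes 0.05 s, during which the arm holds its last target.

TASK

With the dish standing on the bench scale, press the scale's three keys fully down one at a time, the smallest first, then the middle-sized, then the largest. Then lift the dish by its handle straight up about 10 cm above the pan without turning it, and there turn it a quarter turn, so that its pouring lip, which pointed to the key side of the scale, points sideways to the grey parts bin. Keep the loose ball inside the ring in the middle of the dish all the time and leave the other things alone; finish while holding the dish still and level above the pan, not putting it down.

Things in the scene. Friction and masses are not known exactly. Their poses are not given: they have to be found in the camera images.
- scale: Grey bench scale, fixed. Origin on the bench under the pan's centre; x points away from the keys, y along the key row, z up. Housing 190 x 200 mm, flat dark steel pan 180 x 190 mm, its top 56 mm above the bench. The key panel joins on the -x side (x -205 to -95 mm, 200 mm wide, top at 28 mm); three keys in a row at x = -135 mm, 65 mm apart, in any order.
- key_small_top (a point): Centre of the top of the smallest round key (cap 20 mm diameter, collar 36 mm). All keys are grey, stand 10 mm proud of their black collars, tops 50 mm above the bench; each goes straight down 6 mm on a spring (1.5 N to start, 5 N fully down) and comes back when let go.
- key_middle_top (a point): Centre of the top of the middle-sized round key (cap 28 mm diameter, collar 44 mm).
- key_large_top (a point): Centre of the top of the largest round key (cap 36 mm diameter, collar 52 mm).
- key_small (a joint): Travel of the smallest key: 0 up, 0.006 m fully down.
- key_middle (a joint): Travel of the middle key: 0 up, 0.006 m fully down.
- key_large (a joint): Travel of the largest key: 0 up, 0.006 m fully down.
- dish: Round steel dish, 155 mm diameter, rim 24 mm high, 0.2 to 0.45 kg, loose on the pan. Origin: centre of its flat underside; z up; pouring lip on its -x side, at the start towards the keys (dish x along scale x within 0.06 rad). Floor: shallow cone, 0.1 rad out to 45 mm radius, then 0.45 rad; the ball settles in the middle, a tilt over 0.1 rad rolls it away. Dark ring of 25 mm radius in the middle.
- dish_handle (a point): Centre of the black handle block, 85 mm above the dish's underside, over its middle: 14 mm thick (dish x), 60 mm long (dish y), 26 mm tall. Two 14 mm wide steel strips run from its ends down and out to the rim on the +y and -y sides. Grip from above, fingers closing along dish x. The ball's top is about 42 mm below the block's underside.
- dish_lip (a point): Tip of the pouring lip, 100 mm from the dish's axis, on its -x side.
- ball_center (a point): Centre of the loose steel ball, 25 mm diameter, 64 g, resting in the dish.
- bin: Grey plastic open parts bin with steel balls, 150 x 100 x 70 mm (160 x 110 at its foot), beside the scale on its +y or -y side about 210 mm from the pan's centre, level with the pan. Origin: centre of its underside. Leave it standing.
- timber: Timber offcut with a block and a metal angle on it, 170 x 85 x 68 mm (the angle stands 88 mm), on the other side of the scale. Origin: centre of its underside. Leave it.
- bracket: Aluminium angle, 160 x 40 x 36 mm, lying behind the scale. Origin: centre of its underside. Leave it.

How it is judged:
By the outcome, as a careful person would: the job done as asked, in the order asked, and still so for the second after the job is handed in, while the arm keeps its last pose, push and grip.
It also fails if it takes over 53 s, if anything falls off the work surface, if the arm or the gripper's body presses on something with over 40 N, if the wrist force passes 120 N, or if a joint passes its speed limit or range.

## Working session

There is one attempt and no reset: what is moved stays moved. The work goes in short steps, Python scripts to look and compute and a tool call to move; the robot and the scene stay as the last step left them, time stands still between calls to the robot, and variables do not carry over. Pictures are saved under pics/ and viewed, and the job is handed in when it is done.

Besides the shell and the picture viewer there is one more tool, called after "Call:" in YAML: its name, and indented under it one key for each argument. play_rows: Moves the arm, as the interface text tells. Its arguments: {"type":"object","properties":{"steps":{"type":"array"},"fingers":{"type":"number"},"squeeze":{"type":"number"}},"required":["steps"]}

```bash
ls; mkdir -p pics; cat > h.py <<'E'
import numpy as np, cv2
from station import manip
from scipy.spatial.transform import Rotation as R
def save(p,n): cv2.imwrite(f'pics/{n}.png',p['img'][:,:,::-1])
def ray(p,uv):
    K=p['K'];k1=p['k1'];d=np.array([(uv[0]-K[0][2])/K[0][0],(uv[1]-K[1][2])/K[1][1]])
    u=d.copy()
    for _ in range(30): u=d/(1+k1*(u@u))
    T=np.array(p['world_from_camera']);v=T[:3,:3]@np.array([u[0],u[1],1]);return T[:3,3],v/np.linalg.norm(v)
def atz(p,uv,z):
    o,v=ray(p,uv);return o+v*(z-o[2])/v[2]
def proj(p,X):
    T=np.array(p['world_from_camera']);c=T[:3,:3].T@(np.array(X)-T[:3,3]);u=c[:2]/c[2];u=u*(1+p['k1']*(u@u));K=p['K']
    return [K[0][0]*u[0]+K[0][2],K[1][1]*u[1]+K[1][2]]
E
python3 - <<'E'
from h import *
s=manip.sense();print({k:np.round(v,3) for k,v in s.items()})
print(manip.tips_ahead)
Z=dict(scale=0,key_small_top=.05,key_middle_top=.05,key_large_top=.05,dish=.056,dish_handle=.141,dish_lip=.08,ball_center=.075,bin=0,timber=0,bracket=0)
for n in ['scene','top']:
    p=manip.snapshot(n);save(p,n+'0');print(n,np.round(np.array(p['world_from_camera'])[:3,3],3))
    for l,z in Z.items():
        for d in manip.pinpoint(l,p)[:2]:
            print(l,round(d['score'],2),np.round(d['point'],1),np.round(atz(p,d['point'],z),4))
E
```

```text
pics
{'t': np.float64(0.0), 'q': array([-1.423,  0.528,  1.434,  0.   ,  1.181, -0.178]), 'qd': array([ 0.001, -0.002,  0.001, -0.001,  0.001,  0.001]), 'tau': array([ 1.0000e-03, -4.4234e+01, -1.7803e+01, -0.0000e+00,  8.0000e-03,
        0.0000e+00]), 'tcp_pos': array([ 0.2  , -0.591,  0.255]), 'tool_rot': array([ 0.987,  0.162,  0.   , -0.001]), 'force': array([-0.123, -0.43 ,  0.584]), 'ft_torque': array([ 0.03 , -0.033,  0.049]), 'finger_gap': np.float64(1.001)}
0.025
scene [0.997 0.479 0.779]
scale 0.74 [289.3 272.7] [ 0.6127  0.1264 -0.    ]
scale 0.23 [318.9 213.4] [0.46   0.0584 0.    ]
key_small_top 0.43 [359.9 230.1] [0.4652 0.1686 0.05  ]
key_middle_top 0.43 [306.1 200.4] [0.4889 0.0433 0.05  ]
key_large_top 0.57 [335.7 214.8] [0.4717 0.1104 0.05  ]
dish 0.64 [290.8 251.9] [0.6064 0.1202 0.056 ]
dish_lip 0.73 [317.6 213.1] [0.5165 0.0995 0.08  ]
ball_center 0.54 [290.2 251.2] [0.6164 0.1278 0.075 ]
bin 0.57 [385.6 336.4] [0.5775 0.335  0.    ]
timber 0.94 [210.  223.2] [ 0.6524 -0.0743  0.    ]
bracket 0.56 [246.2 320.4] [0.7411 0.149  0.    ]
top [0.456 0.034 1.074]
key_small_top 0.6 [224.8 275.6] [0.4668 0.1673 0.05  ]
key_middle_top 0.41 [276.8 266.4] [0.4894 0.0494 0.05  ]
key_large_top 0.69 [249.9 270. ] [0.4804 0.1104 0.05  ]
dish 0.91 [244.7 210.1] [0.6172 0.1252 0.056 ]
dish_handle 0.63 [236.9 208.7] [0.6065 0.1342 0.141 ]
dish_lip 0.64 [247.7 255.4] [0.5118 0.1138 0.08  ]
ball_center 0.64 [243.3 208. ] [0.619  0.1268 0.075 ]
bin 0.92 [158.9 230.2] [0.574  0.3381 0.    ]
timber 0.82 [331.4 202.6] [ 0.6474 -0.0807  0.    ]
timber 0.49 [242.  213.4] [0.6179 0.1365 0.    ]
bracket 0.65 [237. 163.] [0.7439 0.1524 0.    ]
```

View pics/scene0.png

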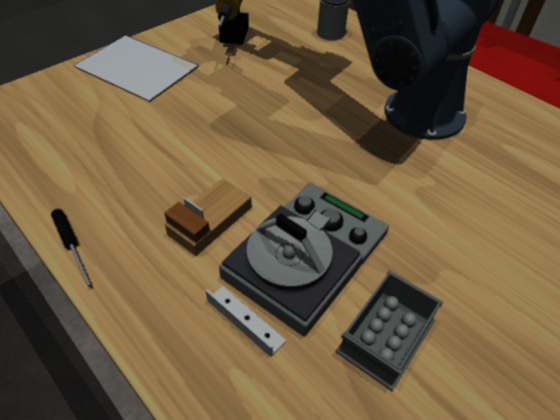

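View pics/top0.png

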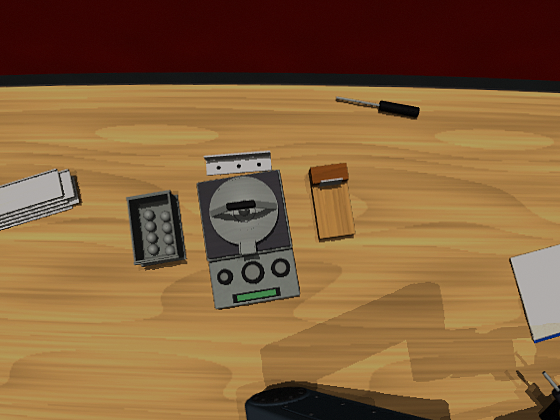

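```bash
python3 - <<'E'
import cv2
a=cv2.imread('pics/top0.png')[140:300,130:310];cv2.imwrite('pics/topz.png',cv2.resize(a,None,fx=3.7,fy=3.7,interpolation=cv2.INTER_CUBIC))
a=cv2.imread('pics/scene0.png')[170:310,220:400];cv2.imwrite('pics/scz.png',cv2.resize(a,None,fx=4,fy=4,interpolation=cv2.INTER_CUBIC))
E
```

```text
(no output)
```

View pics/topz.png

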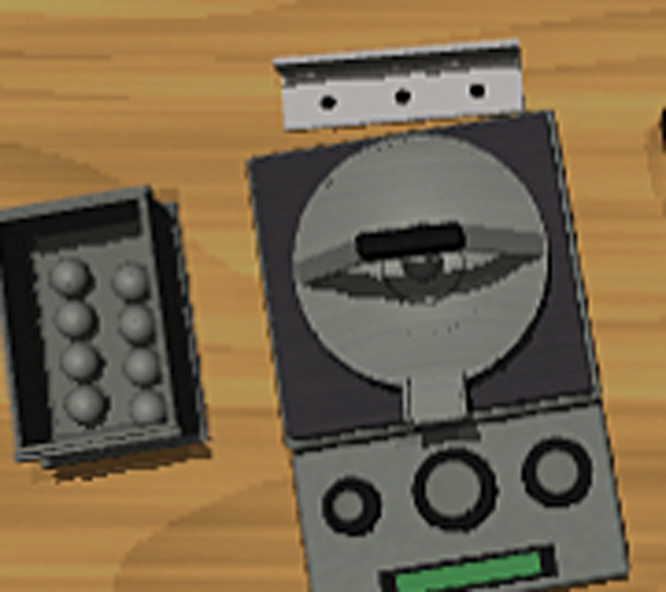

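View pics/scz.png

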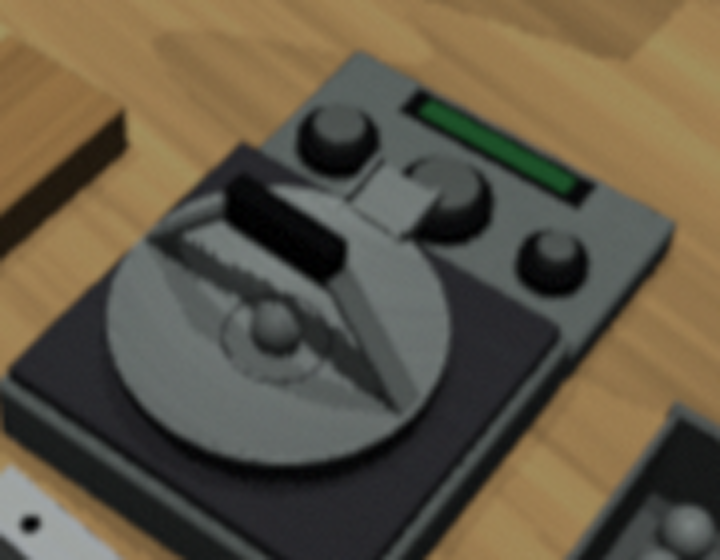

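Small key is at about top px (224,277), large (253,272) and middle (280,267). The bin is on the left, which is the scale's +y side, and the lip points down at the keys. Next I fit the scale pose from several features.

```bash
cat > m.py <<'E'
from h import *
E
python3 - <<'E'
from h import *
p=manip.snapshot('top');q=manip.snapshot('scene')
zt=lambda x,y:(x/3.7+130-.36,y/3.7+140-.36)
zs=lambda x,y:(x/4+220-.37,y/4+170-.37)
T=dict(s=(349,507),l=(454,489),m=(556,471))
S=dict(s=(562,244),l=(455,182),m=(339,122))
for k in T: print('man',k,np.round(atz(p,zt(*T[k]),.05),4),np.round(atz(q,zs(*S[k]),.05),4))
pan=[atz(p,zt(*c),.056) for c in [(250,160),(551,113),(598,402),(290,438)]]
print(np.round(pan,4),np.mean(pan,0))
print('handle top',np.round(atz(p,zt(410,234),.154),4),'rim c',np.round(atz(p,zt(421,262),.08),4))
print('handle sc',np.round(atz(q,zs(287,220),.154),4))
for l in ['key_small_top','key_middle_top','key_large_top']:
  for n,pp in(('t',p),('s',q)):
    for d in manip.regions_of(l,pp)[:2]:
        ys,xs=np.nonzero(d['pixels']);r=d['rect'];print(n,l,round(d['score'],2),np.round(r),len(xs),np.round(atz(pp,((r[0]+r[2])/2,(r[1]+r[3])/2),.045),4),np.round(atz(pp,(xs.mean(),ys.mean()),.045),4))
E
```

```text
man s [0.4644 0.1692 0.05  ] [0.4659 0.1698 0.05  ]
man l [0.4764 0.1048 0.05  ] [0.4759 0.1079 0.05  ]
man m [0.4882 0.0423 0.05  ] [0.491  0.0404 0.05  ]
[[0.6801 0.238  0.056 ]
 [0.7127 0.0485 0.056 ]
 [0.5306 0.017  0.056 ]
 [0.5058 0.206  0.056 ]] [0.60731697 0.127368   0.056     ]
handle top [0.6168 0.1257 0.154 ] rim c [0.6126 0.1259 0.08  ]
handle sc [0.6193 0.1284 0.154 ]
t key_small_top 0.23 [206. 179. 278. 250.] 3696 [0.6079 0.1319 0.045 ] [0.6147 0.1293 0.045 ]
t key_middle_top 0.41 [274. 262. 287. 272.] 109 [0.4886 0.0412 0.045 ] [0.4886 0.0413 0.045 ]
s key_middle_top 0.72 [298. 197. 313. 209.] 118 [0.4909 0.0438 0.045 ] [0.4922 0.0415 0.045 ]
t key_large_top 0.73 [244. 265. 258. 280.] 178 [0.475  0.1071 0.045 ] [0.4773 0.1056 0.045 ]
s key_large_top 0.56 [325. 210. 340. 228.] 175 [0.4806 0.1109 0.045 ] [0.4773 0.1066 0.045 ]
```

Call:
play_rows:
  steps:
    - [[0, 0, 0, 0, 0, -10.25], [0, 0, 0, 0, 0, -10.25], [0, 0, 0, 0, 0, -10.25], [0, 0, 0, 0, 0, -10.25], [0, 0, 0, 0, 0, -10.25], [0, 0, 0, 0, 0, -10.25], [0, 0, 0, 0, 0, -10.25], [0, 0, 0, 0, 0, -10.25], [0, 0, 0, 0, 0, 0]]
  fingers: 0

```text
t: 2.72
tcp_pos: [0.2001, -0.5921, 0.2563]
tool_rot: [0.639, 0.769, -0.0, 0.0]
force: [-0.7, -0.7, 0.9]
finger_gap: 0.004
```

Call:
play_rows:
  steps:
    - [[0.05, 0.0286, 0, 0, 0, 0], [0.05, 0.0286, 0, 0, 0, 0], [0.05, 0.0286, 0, 0, 0, 0], [0.05, 0.0286, 0, 0, 0, 0], [0.05, 0.0286, 0, 0, 0, 0], [0.05, 0.0286, 0, 0, 0, 0], [0.05, 0.0286, 0, 0, 0, 0], [0.05, 0.0286, 0, 0, 0, 0], [0.05, 0.0286, 0, 0, 0, 0], [0.05, 0.0286, 0, 0, 0, 0]]

```text
t: 3.98
tcp_pos: [0.3893, -0.0462, 0.2568]
tool_rot: [0.64, 0.769, 0.0, 0.001]
force: [0.5, 0.7, -0.2]
finger_gap: -0.002
```

Call:
play_rows:
  steps:
    - [[0.05, 0.0286, 0, 0, 0, 0], [0.05, 0.0286, 0, 0, 0, 0], [0.05, 0.0286, 0, 0, 0, 0], [0.05, 0.0286, 0, 0, 0, 0], [0, 0, 0, 0, 0, 0], [0, 0, 0, 0, 0, 0]]

```text
t: 4.72
tcp_pos: [0.4634, 0.1698, 0.2561]
tool_rot: [0.639, 0.77, -0.001, -0.0]
force: [0.3, -0.1, 0.8]
finger_gap: 0.003
```

```bash
python3 - <<'E'
from h import *
s=manip.sense();print(s['t'],np.round(s['q'],3),np.round(s['tcp_pos'],4),np.round(R.from_quat(s['tool_rot']).as_matrix(),4))
p=manip.snapshot('wrist');save(p,'w0')
print(np.round(p['world_from_camera'],3))
for n,X in dict(s=(.465,.1693,.05),l=(.4772,.106,.05),m=(.489,.0418,.05),h=(.617,.127,.154)).items(): print(n,np.round(proj(p,X)))
for l,z in dict(key_small_top=.05,key_middle_top=.05,key_large_top=.05).items():
  for d in manip.pinpoint(l,p)[:2]: print(l,round(d['score'],2),np.round(d['point'],1),np.round(atz(p,d['point'],z),4))
E
```

```text
4.725 [ 1.250e-01  3.520e-01  1.755e+00 -1.000e-03  1.035e+00 -6.100e-02] [0.4634 0.1698 0.2561] [[-1.844e-01  9.829e-01 -9.000e-04]
 [ 9.829e-01  1.844e-01 -6.000e-04]
 [-4.000e-04 -1.000e-03 -1.000e+00]]
[[ 0.983  0.178  0.047  0.451]
 [ 0.184 -0.949 -0.258  0.235]
 [-0.001  0.262 -0.965  0.374]
 [ 0.     0.     0.     1.   ]]
s [283. 187.]
l [283. 247.]
m [283. 302.]
h [470. 305.]
key_small_top 0.77 [285.  183.5] [0.4662 0.1728 0.05  ]
key_large_top 0.69 [285.7 248.3] [0.48   0.1047 0.05  ]
```

View pics/w0.png

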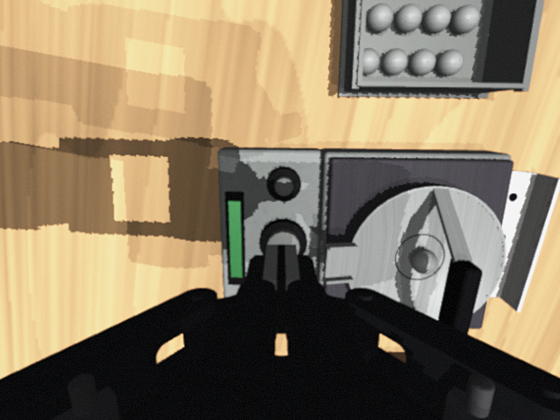

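Call:
play_rows:
  steps:
    - [[0.001, 0.002, 0.044, 0, 0, 0], [0, 0, 0.044, 0, 0, 0], [0, 0, 0.044, 0, 0, 0], [0, 0, 0.044, 0, 0, 0], [0, 0, 0, 0, 0, 0], [0, 0, 0, 0, 0, 0]]

```text
t: 5.68
tcp_pos: [0.4665, 0.1708, 0.0814]
tool_rot: [0.639, 0.769, 0.0, 0.0]
force: [-0.0, 0.0, -0.0]
finger_gap: -0.001
```

```bash
python3 - <<'E'
from h import *
s=manip.sense();print(s['t'],np.round(s['tcp_pos'],4),s['force'])
p=manip.snapshot('scene');cv2.imwrite('pics/s1.png',cv2.resize(p['img'][170:290,270:430,::-1],None,fx=5,fy=5))
p=manip.snapshot('wrist');save(p,'w1')
E
```

```text
5.675 [0.4665 0.1708 0.0814] [-0.01613649  0.01676172 -0.04802301]
```

View pics/s1.png

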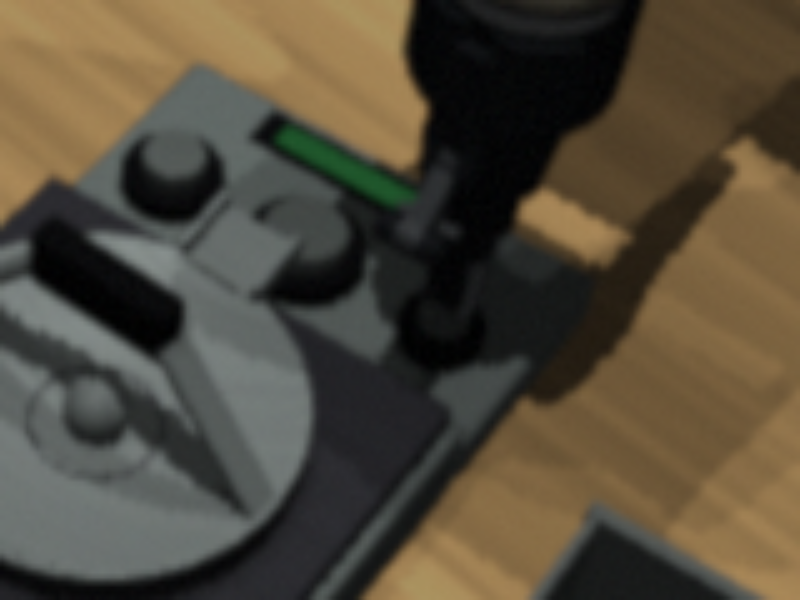

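View pics/w1.png

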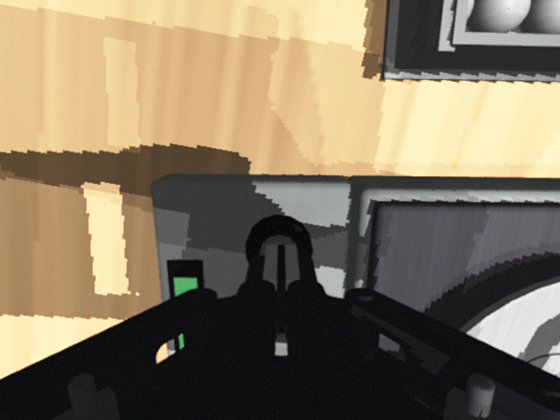

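Call:
play_rows:
  steps:
    - [[0, 0, 0.006, 0, 0, 0], [0, 0, 0.005, 0, 0, 0], [0, 0, 0, 0, 0, 0], [0, 0, 0, 0, 0, 0]]

```text
t: 6.28
tcp_pos: [0.4669, 0.1714, 0.0698]
tool_rot: [0.638, 0.77, 0.001, 0.001]
force: [3.4, -0.6, 4.9]
finger_gap: -0.0
```

Call:
play_rows:
  steps:
    - [[0, 0, 0.0015, 0, 0, 0], [0, 0, 0, 0, 0, 0], [0, 0, 0, 0, 0, 0]]

```text
t: 6.65
tcp_pos: [0.4669, 0.1714, 0.0689]
tool_rot: [0.638, 0.77, 0.001, 0.001]
force: [0.7, -0.2, 12.2]
finger_gap: -0.001
```

Call:
play_rows:
  steps:
    - [[0, 0, 0.001, 0, 0, 0], [0, 0, 0, 0, 0, 0], [0, 0, 0, 0, 0, 0]]

```text
t: 7.02
tcp_pos: [0.4669, 0.1714, 0.0688]
tool_rot: [0.638, 0.77, 0.001, 0.001]
force: [-0.4, -0.4, 19.6]
finger_gap: -0.0
```

Call:
play_rows:
  steps:
    - [[0, 0, -0.032, 0, 0, 0], [-0.0327, -0.001, 0, 0, 0, 0], [-0.0327, 0, 0, 0, 0, 0], [-0.0327, 0, 0, 0, 0, 0], [-0.0327, 0, 0, 0, 0, 0], [0, 0, 0.014, 0, 0, 0], [0, 0, 0, 0, 0, 0], [0, 0, 0, 0, 0, 0]]

```text
t: 8.02
tcp_pos: [0.4879, 0.0437, 0.0843]
tool_rot: [0.638, 0.77, -0.001, -0.001]
force: [0.9, 0.9, 0.4]
finger_gap: -0.0
```

```bash
python3 - <<'E'
from h import *
s=manip.sense();print(s['t'],np.round(s['tcp_pos'],4),s['force'])
p=manip.snapshot('scene');cv2.imwrite('pics/s2.png',cv2.resize(p['img'][170:290,270:430,::-1],None,fx=5,fy=5))
p=manip.snapshot('wrist');save(p,'w2')
E
```

```text
8.025 [0.4879 0.0437 0.0843] [0.87811493 0.88725222 0.39116665]
```

View pics/s2.png

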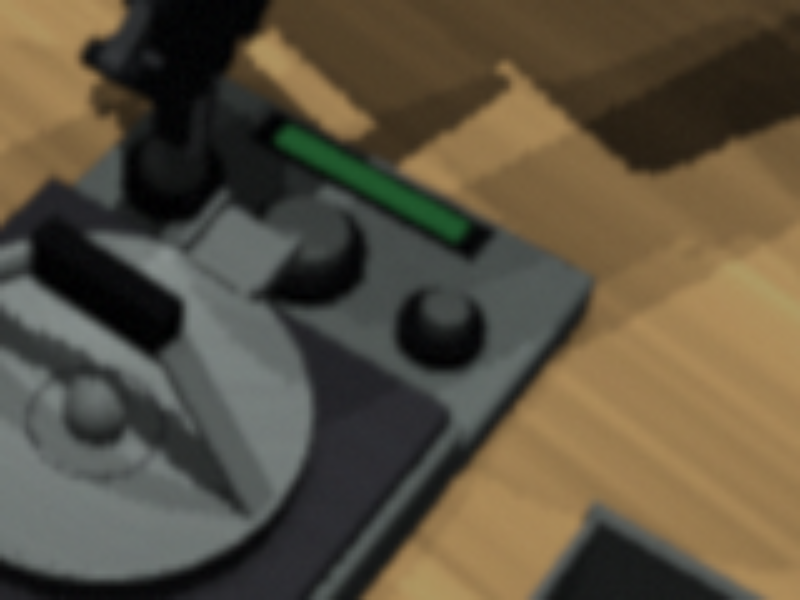

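View pics/w2.png

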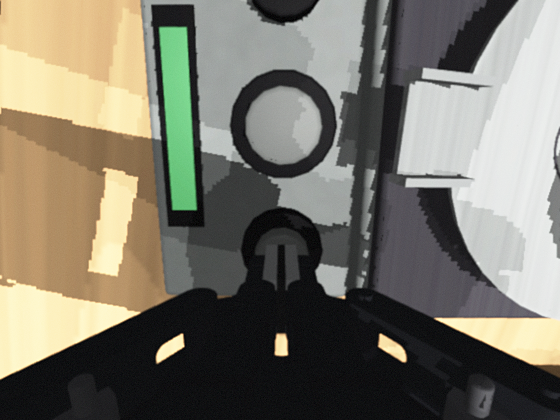

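The tool is centred on the middle key, so I press it.

Call:
play_rows:
  steps:
    - [[0, 0, 0.008, 0, 0, 0], [0, 0, 0.005, 0, 0, 0], [0, 0, 0.004, 0, 0, 0], [0, 0, 0, 0, 0, 0], [0, 0, 0, 0, 0, 0]]

```text
t: 8.75
tcp_pos: [0.4891, 0.043, 0.0689]
tool_rot: [0.638, 0.77, 0.0, 0.0]
force: [-1.2, 3.3, 12.4]
finger_gap: -0.0
```

Call:
play_rows:
  steps:
    - [[0, 0, 0.001, 0, 0, 0], [0, 0, 0, 0, 0, 0], [0, 0, 0, 0, 0, 0]]

```text
t: 9.12
tcp_pos: [0.4891, 0.043, 0.0688]
tool_rot: [0.638, 0.77, 0.001, 0.0]
force: [-1.8, 3.1, 20.2]
finger_gap: 0.002
```

Call:
play_rows:
  steps:
    - [[0, 0, -0.032, 0, 0, 0], [0.0325, 0, 0, 0, 0, 0], [0.0325, 0, 0, 0, 0, 0], [0, 0, 0.014, 0, 0, 0], [0, 0, 0, 0, 0, 0], [0, 0, 0, 0, 0, 0]]

```text
t: 9.88
tcp_pos: [0.4771, 0.1056, 0.0844]
tool_rot: [0.639, 0.769, -0.0, -0.0]
force: [0.9, -0.7, 0.1]
finger_gap: 0.004
```

```bash
python3 - <<'E'
from h import *
s=manip.sense();print(s['t'],np.round(s['tcp_pos'],4),s['force'])
p=manip.snapshot('wrist');save(p,'w3')
E
```

```text
9.875 [0.4771 0.1056 0.0844] [ 0.94281756 -0.68737241  0.06896431]
```

View pics/w3.png

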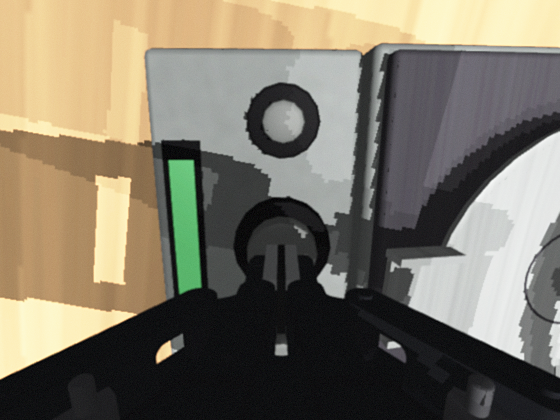

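The tool is centred on the large key and clear of the lip.

Call:
play_rows:
  steps:
    - [[0, 0, 0.008, 0, 0, 0], [0, 0, 0.005, 0, 0, 0], [0, 0, 0.004, 0, 0, 0], [0, 0, 0, 0, 0, 0], [0, 0, 0, 0, 0, 0]]

```text
t: 10.55
tcp_pos: [0.4774, 0.106, 0.0689]
tool_rot: [0.638, 0.77, 0.0, 0.001]
force: [-1.2, -2.8, 12.6]
finger_gap: -0.001
```

Call:
play_rows:
  steps:
    - [[0, 0, 0.001, 0, 0, 0], [0, 0, 0, 0, 0, 0], [0, 0, 0, 0, 0, 0]]

```text
t: 10.92
tcp_pos: [0.4774, 0.106, 0.0688]
tool_rot: [0.638, 0.77, 0.0, 0.001]
force: [-3.4, -3.3, 20.6]
finger_gap: -0.004
```

Call:
play_rows:
  steps:
    - [[0, 0, -0.05, 0, 0, 0], [0, 0, -0.05, 0, 0, 0], [0, 0, -0.05, 0, 0, 0], [0, 0, -0.05, 0, 0, 0], [0, 0.01, 0, 0, 0, 0], [0, 0, 0, 0, 0, 0]]
  fingers: 1

```text
t: 11.68
tcp_pos: [0.4868, 0.1084, 0.2662]
tool_rot: [0.638, 0.77, -0.0, -0.0]
force: [0.6, -0.1, -0.5]
finger_gap: 1.0
```

```bash
python3 - <<'E'
from h import *
s=manip.sense();print(s['t'],np.round(s['tcp_pos'],4),s['force'],s['finger_gap'])
for n in ['wrist','top','scene']:
    p=manip.snapshot(n);save(p,n+'4')
    for l,z in dict(dish_handle=.141,ball_center=.0745,dish_lip=.08).items():
      for d in manip.pinpoint(l,p)[:1]: print(n,l,round(d['score'],2),np.round(d['point'],1),np.round(atz(p,d['point'],z),4))
    print(np.round(proj(p,(.614,.1265,.141))))
a=cv2.imread('pics/top4.png')[140:300,130:310];cv2.imwrite('pics/topz4.png',cv2.resize(a,None,fx=4,fy=4,interpolation=cv2.INTER_CUBIC))
E
```

```text
11.675 [0.4868 0.1084 0.2662] [ 0.56863213 -0.11985934 -0.48825291] 1.0002040884129733
wrist dish_handle 0.63 [448.8 218. ] [0.6158 0.1239 0.141 ]
wrist ball_center 0.73 [411.8 193.6] [0.6112 0.1272 0.0745]
wrist dish_lip 0.77 [313.4 190.4] [0.5163 0.1137 0.08  ]
[448. 214.]
top dish_handle 0.82 [237.7 208. ] [0.608  0.1326 0.141 ]
top ball_center 0.6 [244.2 207.7] [0.6198 0.1248 0.0745]
[241. 205.]
scene dish_handle 0.67 [290.6 229.4] [0.6198 0.1279 0.141 ]
scene dish_lip 0.62 [320.  212.9] [0.5127 0.1022 0.08  ]
[292. 227.]
```

View pics/wrist4.png

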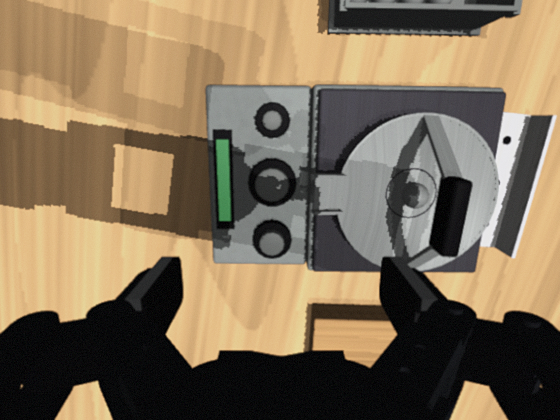

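View pics/topz4.png

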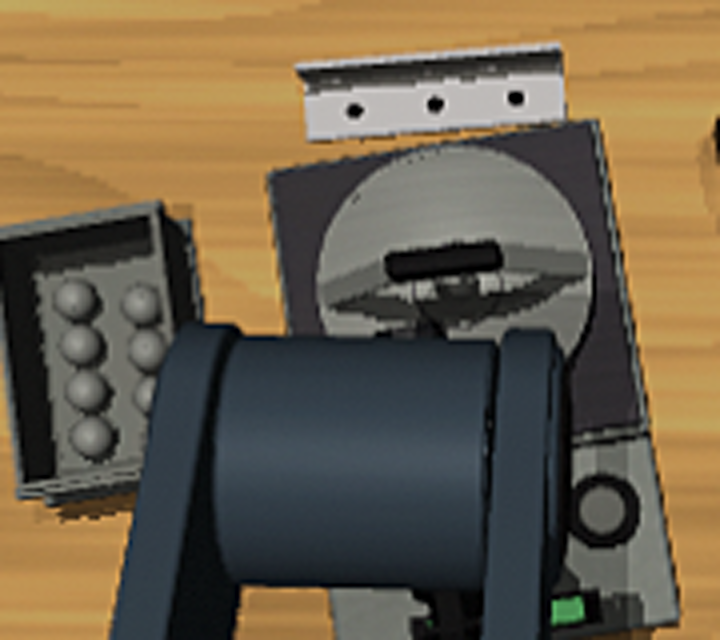

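Call:
play_rows:
  steps:
    - [[-0.002, 0.043, 0, 0, 0, 0], [-0.002, 0.043, 0, 0, 0, 0], [-0.002, 0.043, 0, 0, 0, 0], [0, 0, 0.025, 0, 0, 2.4], [0, 0, 0.026, 0, 0, 0], [0, 0, 0, 0, 0, 0], [0, 0, 0, 0, 0, 0]]

```text
t: 13.15
tcp_pos: [0.6152, 0.1263, 0.2167]
tool_rot: [0.654, 0.756, 0.0, 0.001]
force: [-0.4, 0.3, 0.5]
finger_gap: 0.998
```

```bash
python3 - <<'E'
from h import *
s=manip.sense();print(s['t'],np.round(s['tcp_pos'],4),np.round(R.from_quat(s['tool_rot']).as_matrix(),4).tolist())
for n in ['wrist','scene']:
    p=manip.snapshot(n);save(p,n+'5')
    if n=='wrist': print([np.round(proj(p,np.array(s['tcp_pos'])+np.array(R.from_quat(s['tool_rot']).apply(v)))) for v in [(0,0,.068),(0.03,0,.068),(-.03,0,.068),(0,.007,.061),(0,-.007,.061)]])
E
```

```text
13.15 [0.6152 0.1263 0.2167] [[-0.1439, 0.9896, 0.0014], [0.9896, 0.1439, 0.0], [-0.0002, 0.0014, -1.0]]
[array([282., 233.]), array([282., 183.]), array([282., 278.]), array([294., 237.]), array([270., 237.])]
```

View pics/wrist5.png

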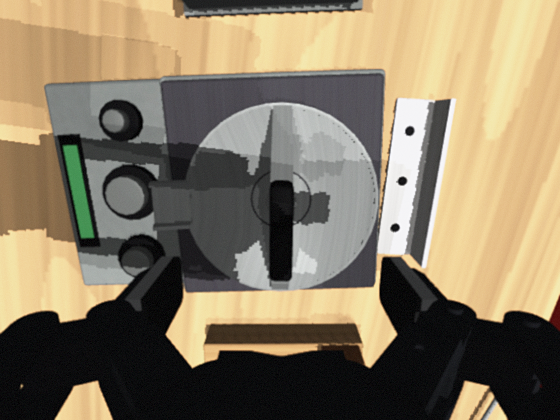

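View pics/scene5.png

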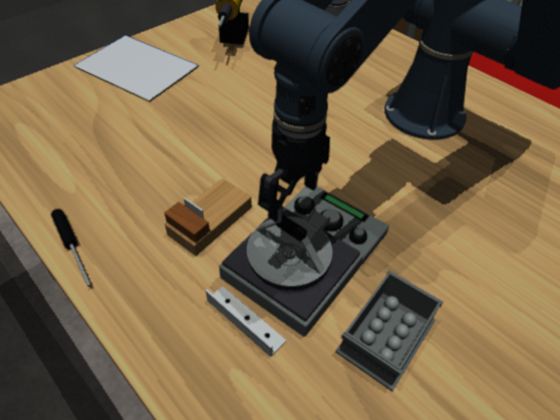

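The handle spans rows 180–281 at column 282, which is where it should be for the current pose. I descend and grip.

Call:
play_rows:
  steps:
    - [[0, 0, 0.03, 0, 0, 0], [0, 0, 0.025, 0, 0, 0], [0, 0, 0.014, 0, 0, 0], [0, 0, 0, 0, 0, 0], [0, 0, 0, 0, 0, 0]]
  fingers: 0.4

```text
t: 13.88
tcp_pos: [0.6156, 0.1263, 0.148]
tool_rot: [0.654, 0.756, 0.001, 0.001]
force: [0.4, -0.5, 0.6]
finger_gap: 0.401
```

```bash
python3 - <<'E'
from h import *
s=manip.sense();print(s['t'],np.round(s['tcp_pos'],4),s['force'],s['finger_gap'])
p=manip.snapshot('wrist');save(p,'w6')
p=manip.snapshot('scene');cv2.imwrite('pics/s6.png',cv2.resize(p['img'][170:320,210:390,::-1],None,fx=4,fy=4))
E
```

```text
13.875 [0.6156 0.1263 0.148 ] [ 0.43523013 -0.54975141  0.64758825] 0.40116277045618304
```

View pics/w6.png

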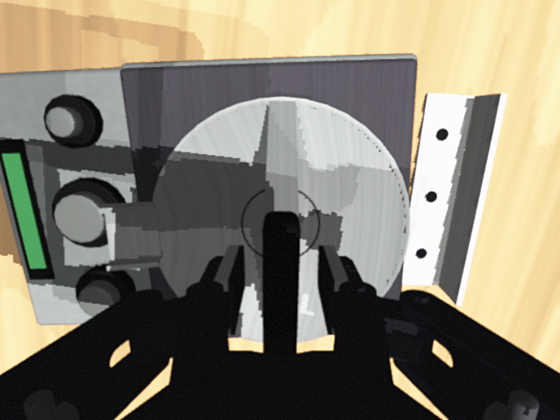

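View pics/s6.png

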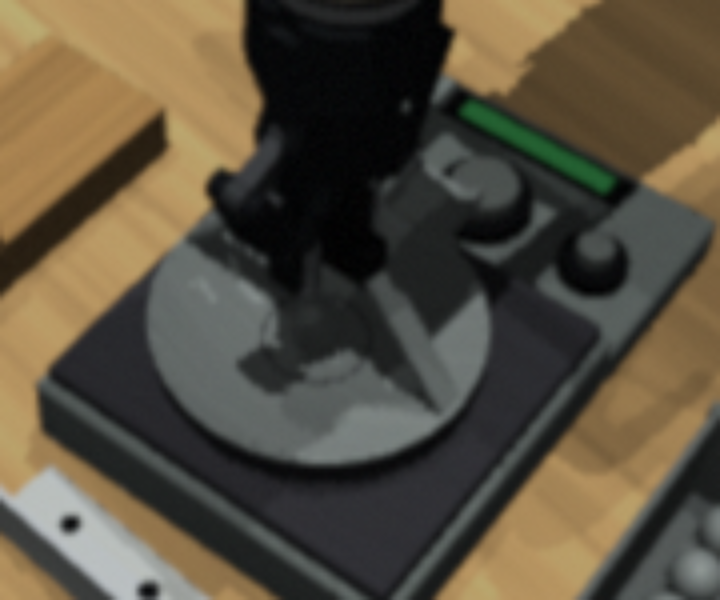

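Call:
play_rows:
  steps:
    - [[0, 0, 0, 0, 0, 0], [0, 0, 0, 0, 0, 0], [0, 0, 0, 0, 0, 0], [0, 0, 0, 0, 0, 0], [0, 0, 0, 0, 0, 0], [0, 0, 0, 0, 0, 0]]
  fingers: 0
  squeeze: 70

```text
t: 14.72
tcp_pos: [0.6153, 0.1264, 0.1477]
tool_rot: [0.654, 0.756, 0.001, 0.001]
force: [0.5, 0.4, 5.7]
finger_gap: 0.151
```

Call:
play_rows:
  steps:
    - [[0, 0, -0.004, 0, 0, 0], [0, 0, -0.006, 0, 0, 0], [0, 0, -0.01, 0, 0, 0], [0, 0, 0, 0, 0, 0], [0, 0, 0, 0, 0, 0]]

```text
t: 15.35
tcp_pos: [0.6146, 0.1263, 0.1669]
tool_rot: [0.654, 0.756, -0.0, -0.0]
force: [-0.4, -0.1, -3.5]
finger_gap: 0.15
```

```bash
python3 - <<'E'
from h import *
s=manip.sense();print(s['t'],np.round(s['tcp_pos'],4),s['force'],s['ft_torque'],s['finger_gap'])
p=manip.snapshot('wrist');save(p,'w7')
p=manip.snapshot('scene');cv2.imwrite('pics/s7.png',cv2.resize(p['img'][170:320,210:390,::-1],None,fx=4,fy=4))
E
```

```text
15.35 [0.6146 0.1263 0.1669] [-0.39736813 -0.1270861  -3.54551456] [-0.03325366  0.00657026  0.02624861] 0.1499791016251724
```

View pics/s7.png

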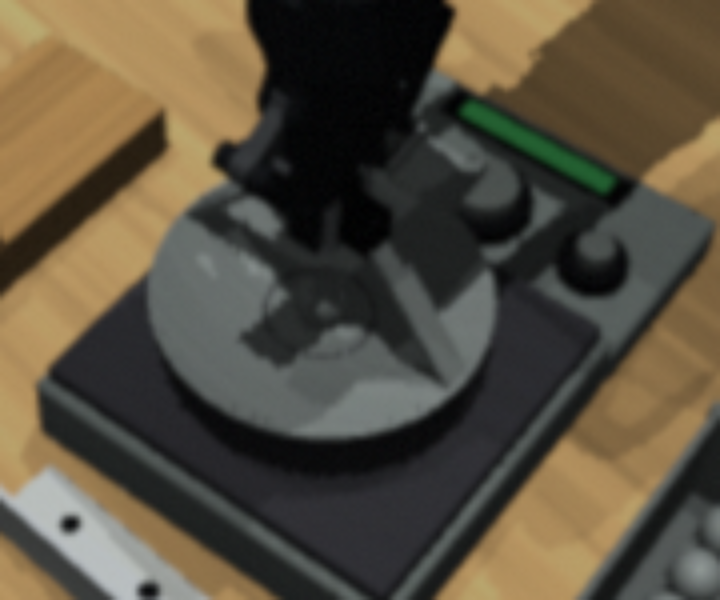

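View pics/w7.png

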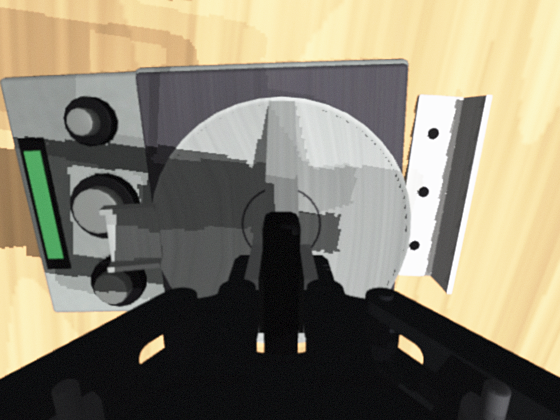

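The dish is lifted and level in the grip, and the ball is inside the ring. I continue up.

Call:
play_rows:
  steps:
    - [[0, 0, -0.006, 0, 0, 0], [0, 0, -0.01, 0, 0, 0], [0, 0, -0.013, 0, 0, 0], [0, 0, -0.014, 0, 0, 0], [0, 0, -0.014, 0, 0, 0], [0, 0, -0.012, 0, 0, 0], [0, 0, -0.008, 0, 0, 0], [0, 0, -0.004, 0, 0, 0], [0, 0, 0, 0, 0, 0], [0, 0, 0, 0, 0, 0]]

```text
t: 16.7
tcp_pos: [0.6143, 0.1262, 0.2472]
tool_rot: [0.654, 0.756, -0.0, -0.0]
force: [-0.3, 0.4, -3.7]
finger_gap: 0.152
```

```bash
python3 - <<'E'
from h import *
s=manip.sense();print(s['t'],np.round(s['tcp_pos'],4),s['force'],np.round(s['q'],3),s['finger_gap'],np.round(R.from_quat(s['tool_rot']).as_matrix(),4).tolist())
p=manip.snapshot('wrist');save(p,'w8')
p=manip.snapshot('scene');cv2.imwrite('pics/s8.png',cv2.resize(p['img'][140:290,210:390,::-1],None,fx=4,fy=4))
E
```

```text
16.7 [0.6143 0.1262 0.2472] [-0.34202655  0.41388354 -3.74108135] [ 0.025  0.541  1.436 -0.     1.166 -0.119] 0.15207238443973356 [[-0.1437, 0.9896, -0.0013], [0.9896, 0.1437, -0.0], [0.0001, -0.0012, -1.0]]
```

View pics/s8.png

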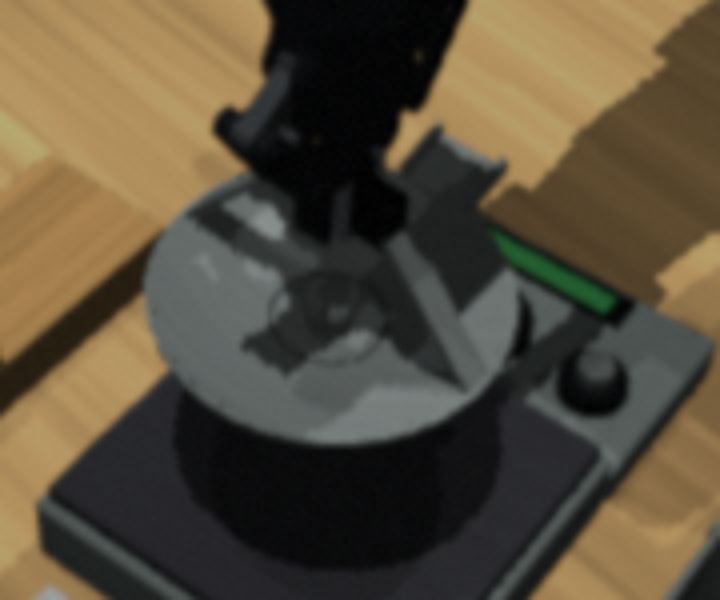

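Call:
play_rows:
  steps:
    - [[0, 0, 0, 0, 0, 2], [0, 0, 0, 0, 0, 4], [0, 0, 0, 0, 0, 6], [0, 0, 0, 0, 0, 7], [0, 0, 0, 0, 0, 7], [0, 0, 0, 0, 0, 7], [0, 0, 0, 0, 0, 7], [0, 0, 0, 0, 0, 7], [0, 0, 0, 0, 0, 7], [0, 0, 0, 0, 0, 7]]

```text
t: 18.05
tcp_pos: [0.6146, 0.1262, 0.2476]
tool_rot: [0.948, 0.317, -0.0, -0.0]
force: [-0.0, 0.2, -2.7]
finger_gap: 0.151
```

Call:
play_rows:
  steps:
    - [[0, 0, 0, 0, 0, 7], [0, 0, 0, 0, 0, 7], [0, 0, 0, 0, 0, 6], [0, 0, 0, 0, 0, 4], [0, 0, 0, 0, 0, 3], [0, 0, 0, 0, 0, 2], [0, 0, 0, 0, 0, 0], [0, 0, 0, 0, 0, 0], [0, 0, 0, 0, 0, 0], [0, 0, 0, 0, 0, 0]]

```text
t: 19.3
tcp_pos: [0.6147, 0.1262, 0.2478]
tool_rot: [0.997, 0.072, 0.0, 0.0]
force: [-0.9, -0.6, -2.2]
finger_gap: 0.152
```

```bash
python3 - <<'E'
from h import *
s=manip.sense();print(s['t'],np.round(s['tcp_pos'],4),s['force'],s['ft_torque'],np.round(s['q'],3),np.round(s['qd'],3),s['finger_gap'],np.round(R.from_quat(s['tool_rot']).as_matrix(),4).tolist())
p=manip.snapshot('wrist');save(p,'w9')
for n,pp,z in (('w',p,.18),('s',manip.snapshot('scene'),.18),('t',manip.snapshot('top'),.18)):
  save(pp,n+'9')
  for l,zz in (('dish_lip',.18),('ball_center',.1745),('dish_handle',.241)):
    for d in manip.pinpoint(l,pp)[:1]: print(n,l,round(d['score'],2),np.round(d['point']),np.round(atz(pp,d['point'],zz),4))
a=cv2.imread('pics/s9.png');cv2.imwrite('pics/s9z.png',cv2.resize(a[140:290,210:390],None,fx=4,fy=4))
E
```

```text
19.3 [0.6147 0.1262 0.2478] [-0.88836707 -0.6262206  -2.24701856] [-0.03689078  0.00131412  0.00685722] [ 0.025  0.54   1.435 -0.     1.167  1.451] [-0.001  0.001 -0.     0.     0.001 -0.01 ] 0.15172663781986898 [[0.9896, 0.1438, 0.0], [0.1438, -0.9896, -0.0], [0.0, 0.0, -1.0]]
w dish_lip 0.85 [108. 238.] [0.5947 0.2294 0.18  ]
w ball_center 0.74 [274.  55.] [0.7108 0.1445 0.1745]
w dish_handle 0.82 [282. 285.] [0.6122 0.126  0.241 ]
s ball_center 0.67 [293. 216.] [0.6171 0.1278 0.1745]
t dish_lip 0.43 [239. 203.] [0.6126 0.1257 0.18  ]
t dish_handle 0.72 [233. 200.] [0.6066 0.1318 0.241 ]
```

View pics/s9z.png

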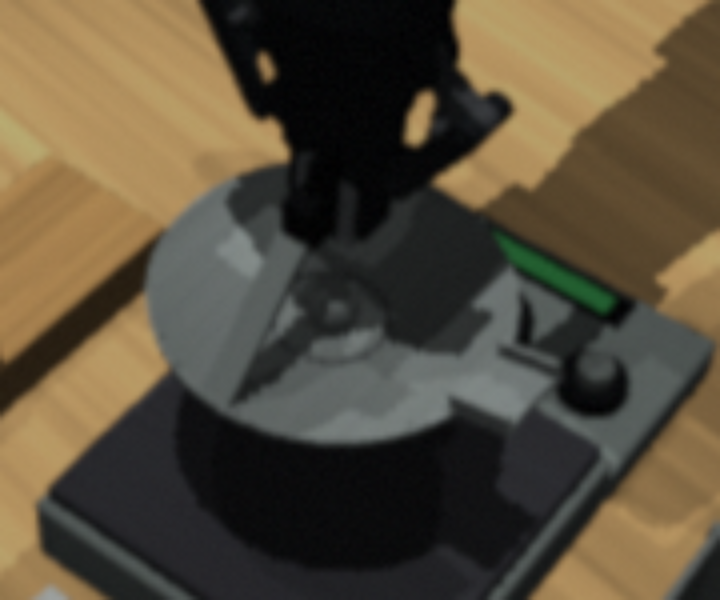

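View pics/w9.png

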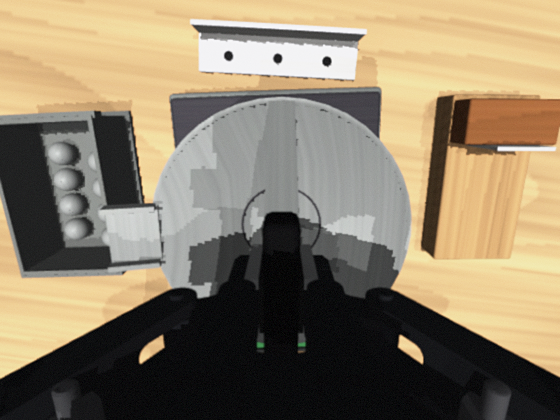

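View pics/t9.png

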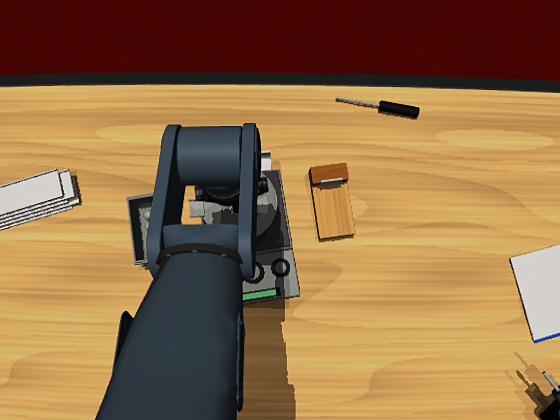

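The lip points at the bin, the ball is at the centre of the ring, and the dish is level and still. I hand in.

```bash
python3 - <<'E'
from h import *
print(manip.sign_off())
E
```

```text
the job is handed in; nothing more can be done
None
```

The job is done and handed in at about 19.5 s. The dish is held level about 10 cm above the pan with its lip pointing at the bin.

- **Keys:** I pressed the smallest, then the middle-sized, then the largest. Each one bottomed out with the fingertips 44 mm above the bench and the force rising to about 20 N.
- **Dish:** I gripped it by the handle at 70 N and lifted it straight up. The tool rose 100 mm, then I turned it 90° about its own axis towards the bin.
- **Last checks:** The tool axis was vertical, the grip opening was unchanged at 0.15 and the arm was still. In the scene picture the ball sits in the middle of the ring.
- **What disagreed:**
  - The wrist-picture detector put the ball at (0.711, 0.145), away from the dish centre. Fingers and handle hide the ball there, and both the scene detection (0.617, 0.128) and the picture contradict it, so I took it as false.
  - The top camera's view was mostly blocked by the arm at the end, so its lip reading was useless. The wrist and scene pictures both show the lip towards the bin.

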